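# Bring the loose flange round the pipe bend to its stub end

### The arm

A 6-joint arm with a two-finger parallel gripper is mounted at the origin on the work surface. World frame = base frame: x ahead of the robot, y to its left, z up, the work surface at z = 0. Lengths are in mm, angles in rad, forces in N, time in s.
With the tool pointing down it reaches from about 350 to 875 mm from the base axis. Payload 4.2 kg.
Tool frame: the origin (TCP) lies where the fingers leave the gripper's body, on its centre line; the fingertips stand 70 mm ahead of it and the grasp point (between the pads) lies 51 mm ahead of it; x points along the fingers, y is the direction in which the jaws open and shut, and the axes are right-handed (so a half turn about x gives the same grasp; the last joint's range is limited). The gripper opens to 87 mm and grips with 3 to 60 N. Pads are 19 mm wide; open, the fingers measure 117 mm over their backs; the gripper's body (75 mm by 190 mm) begins 51 mm behind the grasp point.
Start: joints at [-0.845, 0.385, 0.008, 0, -1.194, -0.259], TCP at [281.281, -558.105, 292.25] pointing down, gripper open.
Joint ranges: [-3.14, 3.14], [-1.21, 2.06], [-1.07, 1.41], [-3.16, 2.05], [-2.99, -0.16], [-3.1, 3.1]. Speed limits (rad/s): [2.79, 2.79, 3.14, 3.14, 3.14, 3.14].

### API

Orientations are given as a unit quaternion [x, y, z, w].
In Python, from cell import arm gives the robot as it stands.
- The arm moves only by the tool send_rows, never from a script. Its argument "steps" is a list of rows, each an object of numbers: "claw": the closure, from -1 (fully open) to 1 (shut); "tx", "ty", "tz": the shift along the tool's x, y, z in mm; "rx", "ry", "rz": the turn, a rotation vector about the tool's x, y, z in degrees. A call has 1 to 5 rows; each row shifts and turns the commanded pose from where the row before left it, along the tool's axes as they then stand; what a row does not reach is not made up. A row lasts 1/10 s, in which the tool goes at most 50 mm and 8.59 degrees, less where a joint would pass 70% of its speed; a pose out of reach is approached as far as the arm can. A call with a gripper value outside its range is refused whole. The fingers move at their own pace and stop on an object; "newtons" is the grip in N (left out, the last holds). Time passes only in rows, so rows that do not move let the fingers close. It gives the time, the measured TCP pose, the force and the opening at its end, in the units of the state.
- arm.get_state(): the state, without advancing time (a new reading comes with each control period).
- arm.snapshot(name): name is "scene" or "top" or "wrist"; returns (picture, depth): 384x512x3 uint8, red, green, blue; 384x512 float32, mm along the optical axis (not along the pixel's ray), 0 where there is no reading.
- arm.camera_info(name): a dict with "K" (3x3 intrinsics, pixels), "eye" and "attitude" of the camera in the world. Camera axes: x right, y down, z forward; pixel columns grow to the right and rows downward; lengths in mm; the calibration is good to about 2 mm. The wrist camera is an equidistant fisheye: a pixel r from the principal point sees the ray r / f radians off the axis. A picture is of the moment at which its call begins: read the wrist's pose just before it. camera_info takes no time and is no camera call; for the wrist camera it gives the pose at the moment of the call.
- arm.finish_job(): hands the job in, once; it reports no verdict.
The state is a dict: "t": time; "joint_pos": joint angles; "joint_velocities": joint speeds; "tau": joint torques, N m; "tool_pos": TCP position; "ee_rot": TCP orientation; "wrist_force": force on the tool from outside, world axes, zero at the start; "torque": the same for the moment, N m; "width": finger opening in mm.
Only numpy, scipy, OpenCV 4.12 (cv2) and the standard library are available. Lean on these libraries where they do the work, as an engineer would, in place of code of your own. Each camera call takes 0.05 s, during which the arm holds its last target.

### The job

The stub end of the bent pipe in the vice has been welded, so pull the timber chock out from under the pipe's free leg and leave it standing on the bench, clear of the pipe. Then push the loose flange from behind along the pipe and round the bend until it sits flat against the collar at the free end; keep the fingers off its machined front face. Leave the other things on the bench undisturbed and let go of everything.

Things in the scene. Friction and masses are not known exactly. Their poses are not given: they have to be found in the camera images.
- spool: Green bench vice with a bent stainless pipe in it, one fixed rigid piece, turned only about the vertical. Origin on the bench, straight under the centre of the bend's arc; z up. Pipe 22 mm thick, axis level, 125 mm up. In this frame (mm): straight leg along +y at x=110, y=-220 (jaws) to 0; quarter bend of radius 110 about the origin; free leg along -x at y=110, x=0 to -120.
- jaw (a point): Point on the pipe's axis where it leaves the vice jaws: in the spool's frame (110, -220, 125) mm. The vice lies behind it: x -80 to 245, y -320 to -220, up to 140 mm high (its low round base, 136 mm across, to y = -202); beyond the vice the pipe goes on to y = -406 with its other flange, already in place.
- bend_in (a point): Point on the pipe's axis where the straight leg ends and the bend begins: spool frame (110, 0, 125) mm. Axes parallel to the spool's; the pipe runs along y here.
- bend_out (a point): Point on the pipe's axis where the bend ends and the free leg begins: spool frame (0, 110, 125) mm. Axes parallel to the spool's; the pipe runs along x here, the free end towards -x.
- seat (a point): Where the centre of the loose flange lies once home: spool frame (-112, 110, 123) mm; axes parallel to the spool's. The flange then lies against the stub end's collar, a stop 44 mm in diameter and 6 mm thick that ends the pipe (x = -120 to -126).
- flange_c (a point): Centre of the loose flange: aluminium disc 95 mm across, 16 mm thick, about 0.3 kg, bore 26 mm, four bolt holes. Threaded on the straight leg between vice and bend, it hangs by the top of its bore, centre 2 mm below the pipe's axis, and can rock a little. Its y axis is the bore axis and points out of the machined front, along the pipe away from the vice.
- flange_face: The flange's machined front face: its foremost 3 mm, on the side of its +y (away from the vice). Origin at the flange's centre. Not to be touched with the fingers.
- chock_c (a point): Centre (half-way up) of the timber chock under the free leg: upright block 45 mm (its x) by 160 mm (its y), 112.5 mm high, about 0.4 kg, loose, with 1.5 mm of air under the pipe. Its y axis lies across the free leg, within 0.12 rad of the spool's y; its ends stick out 70 to 90 mm from the pipe's axis. While it is there the flange cannot pass.
- can_c (a point): Centre (96 mm up) of a standing white spray can, 66 mm in diameter, 192 mm tall. It stands about 165 mm from the free leg's axis, on one side of it or the other, off that end of the chock. Thin paper lies on the other side and is no obstacle.
- tin_c (a point): Centre of a standing grease tin, 80 mm in diameter, 75 mm tall.
- jar_c (a point): Centre of a standing sealant jar, 64 mm in diameter, 85 mm tall.
- spare_c (a point): Centre of a spare steel flange lying flat on the bench, 95 mm in diameter, 18 mm thick.
- hammer_grip (a point): Handle of a hammer lying on the bench, 260 mm long.
- spanner_grip (a point): Shank of a spanner lying on the bench, 170 mm long, beside the straight leg.
Mind the look-alikes: they are no part of the job. What is shaped like the part that bears chock_c but blue or purple is not meant.

How it is judged:
By the outcome, as a careful person would: the job done as asked, in the order asked, and still so for the second after the job is handed in, with the robot touching nothing.
It also fails if it takes over 61 s, if anything falls off the work surface, if the arm or the gripper's body presses on something with over 40 N, if the wrist force passes 120 N, or if a joint passes its speed limit or range.

## Working session

There is one attempt and no reset: what is moved stays moved. The work goes in short steps, Python scripts to look and compute and a tool call to move; the robot and the scene stay as the last step left them, time stands still between calls to the robot, and variables do not carry over. Pictures are saved under pics/ and viewed, and the job is handed in when it is done.

Besides the shell and the picture viewer there is one more tool, called after "Emit:" by a JSON object that holds its "fn" and its "kwargs", one argument or row to a line. send_rows: Moves the arm, as the interface text tells. Its arguments: {"type":"object","properties":{"steps":{"type":"array","items":{"type":"object","properties":{"claw":{"type":"number"},"tx":{"type":"number"},"ty":{"type":"number"},"tz":{"type":"number"},"rx":{"type":"number"},"ry":{"type":"number"},"rz":{"type":"number"}}}},"newtons":{"type":"number"}},"required":["steps"]}

```bash
ls; mkdir -p pics; cat > h.py <<'E'
import numpy as np, cv2, json
from scipy.spatial.transform import Rotation as R
from cell import arm
def snap(n,name):
    s=arm.get_state(); ci=arm.camera_info(n); p,d=arm.snapshot(n)
    cv2.imwrite(f'pics/{name}.png',p[:,:,::-1]); np.savez(f'pics/{name}.npz',p=p,d=d,K=ci['K'],eye=ci['eye'],att=ci['attitude'],tp=s['tool_pos'],tr=s['ee_rot'])
    return p,d,ci
def load(name): return np.load(f'pics/{name}.npz')
def Rm(a):
    a=np.array(a,float); return a if a.shape==(3,3) else R.from_quat(a).as_matrix()
def cloud(z):
    d=z['d'];K=z['K'];h,w=d.shape;v,u=np.mgrid[:h,:w]
    c=np.stack([(u-K[0,2])/K[0,0]*d,(v-K[1,2])/K[1,1]*d,d],-1)
    return c@Rm(z['att']).T+z['eye']
def st():
    s=arm.get_state(); print('t',round(s['t'],2),'pos',np.round(s['tool_pos'],1),'q',np.round(s['joint_pos'],3),'F',np.round(s['wrist_force'],1),'w',round(s['width'],1)); print(np.round(Rm(s['ee_rot']),3).tolist())
    return s
E
python3 - <<'E'
from h import *
st()
for n in('scene','top'):
    p,d,ci=snap(n,n+'0'); print(n,ci)
E
```

```text
pics
t 0.0 pos [ 281.1 -557.7  291.2] q [-8.450e-01  3.860e-01  7.000e-03 -1.000e-03 -1.194e+00 -2.590e-01] F [-0.7  1.   0.6] w 86.6
[[-0.001, -0.45, 0.893], [0.002, 0.893, 0.45], [-1.0, 0.002, -0.0]]
scene {'K': array([[350.0422059 ,   0.        , 254.30580278],
       [  0.        , 350.0422059 , 192.62837015],
       [  0.        ,   0.        ,   1.        ]]), 'eye': array([1050.25107601,  616.52194072,  810.71881058]), 'attitude': array([ 0.37440554,  0.84055268, -0.36137923, -0.15065439])}
top {'K': array([[461.93557219,   0.        , 260.58185014],
       [  0.        , 461.93557219, 194.56152879],
       [  0.        ,   0.        ,   1.        ]]), 'eye': array([ 275.18210068,   76.49067653, 1473.37915717]), 'attitude': array([-0.69597529,  0.7138874 , -0.05586431,  0.05350098])}
```

View pics/scene0.png

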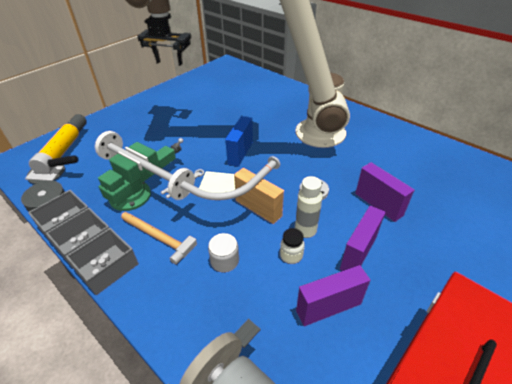

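View pics/top0.png

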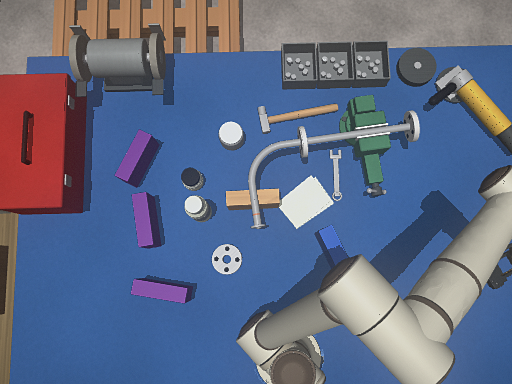

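The chock is the timber (tan) block at top-view pixel (253,198), under the free leg. The can is at (197,207), so the pull goes towards the paper, to image right. The purple blocks at (136,158), (146,220) and (160,290) and the blue block at (332,245) are look-alikes. Next I'll measure.

```bash
python3 - <<'E'
from h import *
z=load('top0'); c=cloud(z); p=z['p'].astype(int)
def at(u,v): print((u,v),np.round(c[v,u]),p[v,u])
for q in [(253,198),(197,207),(190,177),(231,133),(226,259),(337,175),(304,142),(258,215),(320,139),(330,138),(200,300),(304,155),(268,203),(375,187)]: at(*q)
hsv=cv2.cvtColor(z['p'],cv2.COLOR_RGB2HSV)
# chock top
m=(hsv[...,0]>8)&(hsv[...,0]<25)&(hsv[...,1]>90)&(np.abs(c[...,2]-112)<12); m[:,:215]=0;m[:180]=0;m[220:]=0;m[:,300:]=0
pts=c[m]; print(m.sum(),pts[:,2].mean()); r=cv2.minAreaRect(pts[:,:2].astype(np.float32)); print('chock',r, cv2.boxPoints(r).round().tolist())
# pipe
m2=(hsv[...,1]<60)&(c[...,2]>115)&(c[...,2]<145)
m2[:100]=0;m2[235:]=0;m2[:,:240]=0;m2[:,430:]=0
np.save('pics/m2.npy',m2); print(m2.sum())
o=z['p'].copy(); o[m2]=[255,0,0]; o[m]=[0,255,0]
cv2.imwrite('pics/mask.png',cv2.resize(o[80:250,170:440][:,:,::-1],None,fx=2.9,fy=2.9,interpolation=0))
E
```

```text
(253, 198) [474.  92. 138.] [193 195 199]
(197, 207) [445. 248. 191.] [224 227 228]
(190, 177) [552. 284.  84.] [54 59 71]
(231, 133) [692. 157.  71.] [223 227 230]
(226, 259) [302. 183.  -2.] [ 71 107 163]
(337, 175) [ 562. -180.    5.] [189 191 191]
(304, 142) [631. -61. 165.] [227 230 233]
(258, 215) [424.  78. 133.] [164 169 172]
(320, 139) [ 647. -112.  136.] [185 189 190]
(330, 138) [ 650. -143.  133.] [175 178 179]
(200, 300) [177. 266.  -1.] [ 66 100 157]
(304, 155) [600. -63. 135.] [141 142 143]
(268, 203) [461.  48. 114.] [161 132 107]
(375, 187) [ 508. -283.   75.] [74 80 88]
630 112.00362068994647
chock ((481.3323974609375, 94.66507720947266), (44.05104064941406, 156.50758361816406), 1.1059722900390625) [[458.0, 172.0], [461.0, 16.0], [505.0, 17.0], [502.0, 173.0]]
1888
```

View pics/mask.png

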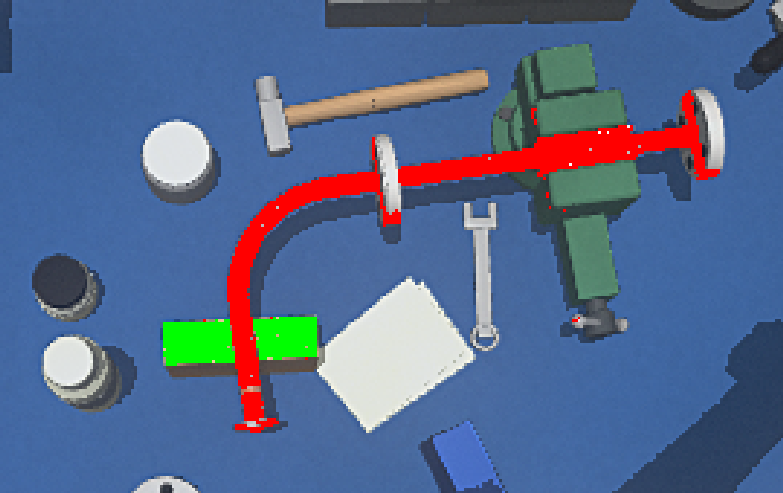

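```bash
python3 - <<'E'
from h import *
from scipy.optimize import least_squares
z=load('top0'); c=cloud(z); m=np.load('pics/m2.npy'); 
u=np.arange(512)[None]*np.ones((384,1)); v=np.arange(384)[:,None]*np.ones((1,512))
m&=~((abs(u-304)<9)) & (u<348) & (c[...,2]>122)&(v<222)
P=c[m][:,:2]; print(len(P), c[m][:,2].max())
def res(x,P=P):
    th=x[2]; Rr=np.array([[np.cos(th),-np.sin(th)],[np.sin(th),np.cos(th)]])
    q=(P-x[:2])@Rr
    a=np.where(q[:,1]<0,q[:,0]-110,np.where(q[:,0]<0,q[:,1]-110,np.hypot(q[:,0],q[:,1])-110))
    return a
s=least_squares(res,[540,-20,-0.12],loss='soft_l1',f_scale=3); x=s.x
print('spool',x,np.sqrt(np.mean(s.fun**2)))
th=x[2];Rr=np.array([[np.cos(th),-np.sin(th)],[np.sin(th),np.cos(th)]])
W=lambda a,b:np.round(x[:2]+Rr@[a,b],1)
print('jaw',W(110,-220),'bi',W(110,0),'bo',W(0,110),'seat',W(-112,110),'colend',W(-126,110))
L=lambda p:np.round((np.array(p)-x[:2])@Rr,1)
print('chock local',L([481.3,94.7]),'can',L([445,248]))
# flange: points near with z >145
f=(abs(u-304)<14)&(v>120)&(v<165)&(c[...,2]>140)
F=c[f]; q=(F[:,:2]-x[:2])@Rr; print('flange',f.sum(),'y',np.percentile(q[:,1],[2,10,50,90,98]),'x',q[:,0].min(),q[:,0].max(),'z',F[:,2].max())
t=(F[:,2]>160);print('y top',np.percentile(q[t,1],[2,10,50,90,98]))
f=(abs(u-300)<20)&(v>120)&(v<165)&(c[...,2]>95)&(c[...,2]<122)
F=c[f]; q=(F[:,:2]-x[:2])@Rr; print('low',f.sum(),np.percentile(q[:,1],[2,10,50,90,98]))
z2=load('scene0'); c2=cloud(z2); 
q=(c2[...,:2].reshape(-1,2)-x[:2])@Rr; Z=c2[...,2].ravel()
k=(abs(q[:,0]-110)<50)&(q[:,1]>-190)&(q[:,1]<-5)&(Z>142)&(Z<180)
print('scene flange',k.sum(),np.percentile(q[k,1],[2,10,50,90,98]),Z[k].max())
k=(abs(q[:,1]+0)<300)&(Z>122)&(Z<140)&(abs(q[:,0]-110)<20)&(q[:,1]>-150)&(q[:,1]<0)
print('scene pipe x',np.median(q[k,0]),k.sum())
E
```

```text
989 143.04648077699562
spool [ 5.26221924e+02 -1.43226708e+01  1.18071235e-01] 6.00858708256828
jaw [ 661.4 -219.8] bi [635.5  -1.4] bo [513.3  94.9] seat [402.   81.7] colend [388.1  80.1]
chock local [-31.8 113.6] can [-49.8 270.1]
flange 187 y [-68.81741104 -65.52183665 -57.61387858 -51.31002908 -47.69307243] x -238.59445742279908 153.52832456937094 z 1473.3791571676516
y top [-66.47091548 -65.13249679 -59.11493261 -51.48378482 109.51675435]
low 27 [-56.41738346 -52.03377854 -51.46223444 -50.90077092 -50.7317877 ]
scene flange 239 [-65.80195108 -62.93489704 -51.96380265 -49.89472214 -48.94545325] 172.04532136346165
scene pipe x 117.17268729382288 249
```

```bash
python3 - <<'E'
from h import *
from scipy.optimize import least_squares
x0=np.array([526.2,-14.3,.118])
def loc(P,x):
    th=x[2]; Rr=np.array([[np.cos(th),-np.sin(th)],[np.sin(th),np.cos(th)]]); return (P[:,:2]-x[:2])@Rr
def axd(P,x):
    q=loc(P,x)
    return np.where(q[:,1]<0,q[:,0]-110,np.where(q[:,0]<0,q[:,1]-110,np.hypot(q[:,0],q[:,1])-110)),q
sets=[]
for n in('top0','scene0'):
    z=load(n); P=cloud(z).reshape(-1,3); hs=cv2.cvtColor(z['p'],cv2.COLOR_RGB2HSV).reshape(-1,3)
    a,q=axd(P,x0)
    k=(abs(a)<16)&(P[:,2]>116)&(P[:,2]<142)&(hs[:,1]<70)&(q[:,0]>-112)&((q[:,1]>-40)|((q[:,1]<-78)&(q[:,1]>-200)))
    sets.append(P[k])
def f(x,S):
    a,q=axd(S,x); return np.hypot(a,S[:,2]-125-x[3])-11
for nm,S in(('top',sets[0]),('scene',sets[1]),('both',np.vstack(sets))):
    s=least_squares(f,[*x0,0],args=(S,),loss='soft_l1',f_scale=2); print(nm,len(S),s.x.round(4),np.median(abs(s.fun)))
x=s.x; np.save('spool.npy',x[:3])
th=x[2];Rr=np.array([[np.cos(th),-np.sin(th)],[np.sin(th),np.cos(th)]])
W=lambda a,b:np.round(x[:2]+Rr@[a,b],1)
print('jaw',W(110,-220),'bi',W(110,0),'bo',W(0,110),'seat',W(-112,110))
# collar end, chock, can, from both
for n in('top0','scene0'):
    z=load(n); P=cloud(z).reshape(-1,3); q=loc(P,x); hs=cv2.cvtColor(z['p'],cv2.COLOR_RGB2HSV).reshape(-1,3)
    k=(abs(q[:,1]-110)<24)&(q[:,0]<-100)&(q[:,0]>-160)&(P[:,2]>110)&(P[:,2]<152); print(n,'collar x',np.percentile(q[k,0],[2,50,98]))
    k=(abs(q[:,0]-110)<40)&(q[:,1]>-100)&(q[:,1]<-20)&(P[:,2]>150)&(P[:,2]<180);print(' flange y',np.percentile(q[k,1],[2,50,98]))
    k=(hs[:,0]>8)&(hs[:,0]<25)&(hs[:,1]>90)&(abs(P[:,2]-112)<6)&(abs(q[:,0]+32)<50)&(abs(q[:,1]-113)<100)
    r=cv2.minAreaRect(P[k][:,:2].astype(np.float32)); print(' chock',r,loc(np.array([r[0]]),x))
E
```

```text
top 1048 [ 5.286351e+02 -1.437750e+01  1.187000e-01  3.160000e-02] 1.452148872907694
scene 962 [ 5.276182e+02 -1.385470e+01  1.184000e-01  3.830000e-01] 0.8188569485308745
both 2010 [ 5.280179e+02 -1.403670e+01  1.190000e-01  1.942000e-01] 1.1208520934805257
jaw [ 663.4 -219.4] bi [637.2  -1. ] bo [515.   95.2] seat [403.7  81.9]
top0 collar x [-129.03795264 -119.91207597 -100.8538092 ]
 flange y [-66.67716507 -58.81643107 -51.1642213 ]
 chock ((481.5383605957031, 94.64437866210938), (43.60610580444336, 156.65965270996094), 1.4450709819793701) [[-33.24680157 113.43088639]]
scene0 collar x [-125.36955974 -119.60759924 -101.48008236]
 flange y [-66.28313096 -52.60953649 -49.34521594]
 chock ((483.2331848144531, 96.60885620117188), (45.17873001098633, 159.33963012695312), 1.256611704826355) [[-31.33071872 115.18023703]]
```

```bash
cat >> h.py <<'E'
def plan(pos,tx,ty,n=None,step=45):
    """target TCP pos; tool x axis and y axis in world; prints rows"""
    s=arm.get_state(); p0=np.array(s['tool_pos']); R0=Rm(s['ee_rot'])
    tx=np.array(tx,float);tx/=np.linalg.norm(tx);ty=np.array(ty,float);ty-=tx*(ty@tx);ty/=np.linalg.norm(ty)
    R1=np.stack([tx,ty,np.cross(tx,ty)],1); rv=R.from_matrix(R0.T@R1).as_rotvec(); dp=np.array(pos,float)-p0
    a=np.degrees(np.linalg.norm(rv)); L=np.linalg.norm(dp)
    if n is None: n=int(max(1,np.ceil(L/step),np.ceil(a/8)))
    rows=[];p=p0.copy();Rc=R0.copy()
    for i in range(n):
        tp=p0+dp*(i+1)/n
        d=np.round(Rc.T@(tp-p),1); w=np.round(np.degrees(rv)/n,1)
        p=p+Rc@d; Rc=Rc@R.from_rotvec(np.radians(w)).as_matrix()
        r=dict(zip(['tx','ty','tz','rx','ry','rz'],[float(t) for t in(*d,*w)])); rows.append({k:v for k,v in r.items() if abs(v)>0.04})
    print('n',n,'dist',round(L),'ang',round(a,1))
    for i in range(0,n,5): print(json.dumps(rows[i:i+5]).replace('"',''))
E
python3 - <<'E'
from h import *
plan([484,29,255],[0,0,-1],[-1,-.022,0])
z=load('top0')['p'][170:245,170:330]; cv2.imwrite('pics/crop.png',cv2.resize(z[:,:,::-1],None,fx=5,fy=5,interpolation=cv2.INTER_CUBIC))
E
```

```text
n 14 dist 622 ang 64.5
[{tx: 2.6, ty: 30.9, tz: 31.8, rx: -4.6}, {tx: 2.7, ty: 28.3, tz: 34.2, rx: -4.6}, {tx: 2.6, ty: 25.4, tz: 36.3, rx: -4.6}, {tx: 2.7, ty: 22.4, tz: 38.3, rx: -4.6}, {tx: 2.6, ty: 19.3, tz: 39.9, rx: -4.6}]
[{tx: 2.7, ty: 16.0, tz: 41.3, rx: -4.6}, {tx: 2.6, ty: 12.7, tz: 42.5, rx: -4.6}, {tx: 2.7, ty: 9.2, tz: 43.4, rx: -4.6}, {tx: 2.6, ty: 5.7, tz: 44.0, rx: -4.6}, {tx: 2.7, ty: 2.1, tz: 44.3, rx: -4.6}]
[{tx: 2.6, ty: -1.4, tz: 44.3, rx: -4.6}, {tx: 2.7, ty: -4.9, tz: 44.1, rx: -4.6}, {tx: 2.6, ty: -8.5, tz: 43.5, rx: -4.6}, {tx: 2.7, ty: -11.9, tz: 42.7, rx: -4.6}]
```

View pics/crop.png

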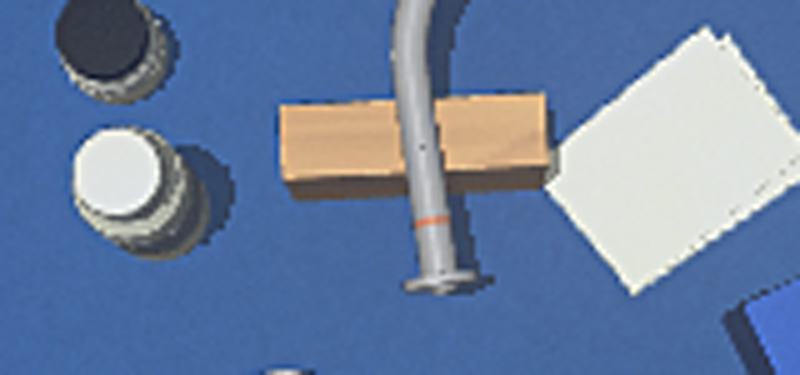

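The crop confirms it. The timber block (crop ≈(415,145)) sits under the free leg with its inner end beside the paper, and the can is on the far side. Moving.

Emit:
{"fn": "send_rows", "kwargs": {
  "steps": [
    {"claw": -1,"tx": 2.6,"ty": 31,"tz": 32,"rx": -4.6},
    {"claw": -1,"tx": 2.7,"ty": 28,"tz": 34,"rx": -4.6},
    {"claw": -1,"tx": 2.6,"ty": 25.4,"tz": 36.3,"rx": -4.6},
    {"claw": -1,"tx": 2.7,"ty": 22.4,"tz": 38.3,"rx": -4.6},
    {"claw": -1,"tx": 2.6,"ty": 19.3,"tz": 40,"rx": -4.6}
  ]
}}

```text
invalid input at $.steps[0]: expected keys claw, tx, ty, tz, rx, ry, rz
```

Emit:
{"fn": "send_rows", "kwargs": {
  "steps": [
    {"claw": -1,"tx": 2.7,"ty": 16,"tz": 41.3,"rx": -4.6},
    {"claw": -1,"tx": 2.6,"ty": 12.7,"tz": 42.5,"rx": -4.6},
    {"claw": -1,"tx": 2.7,"ty": 9.2,"tz": 43.4,"rx": -4.6},
    {"claw": -1,"tx": 2.6,"ty": 5.7,"tz": 44,"rx": -4.6},
    {"claw": -1,"tx": 2.7,"ty": 2.1,"tz": 44.3,"rx": -4.6}
  ]
}}

```text
invalid input at $.steps[0]: expected keys claw, tx, ty, tz, rx, ry, rz
```

Emit:
{"fn": "send_rows", "kwargs": {
  "steps": [
    {"claw": -1,"tx": 2.6,"ty": -1.4,"tz": 44.3,"rx": -4.6},
    {"claw": -1,"tx": 2.7,"ty": -5,"tz": 44,"rx": -4.6},
    {"claw": -1,"tx": 2.6,"ty": -8.5,"tz": 43.5,"rx": -4.6},
    {"claw": -1,"tx": 2.7,"ty": -12,"tz": 42.7,"rx": -4.6},
    {"claw": -1}
  ]
}}

```text
invalid input at $.steps[0]: expected keys claw, tx, ty, tz, rx, ry, rz
```

```bash
python3 - <<'E'
from h import *
st()
plan([484,29,157],[0,0,-1],[-1,-.022,0],n=4)
E
```

```text
t 0.1 pos [ 281.1 -557.8  291.3] q [-0.845  0.385  0.007 -0.    -1.194 -0.259] F [ 0.5 -0.1 -0.5] w 87.1
[[-0.001, -0.45, 0.893], [0.002, 0.893, 0.45], [-1.0, 0.002, -0.0]]
n 4 dist 635 ang 64.5
[{tx: 33.8, ty: 108.1, tz: 111.3, rx: -16.1}, {tx: 33.7, ty: 73.0, tz: 136.9, rx: -16.1}, {tx: 33.8, ty: 32.2, tz: 151.8, rx: -16.1}, {tx: 33.8, ty: -11.2, tz: 154.8, rx: -16.1}]
```

All keys required.

Emit:
{"fn": "send_rows", "kwargs": {
  "steps": [
    {"claw": -1,"tx": 2.6,"ty": 31,"tz": 32,"rx": -4.6,"ry": 0,"rz": 0},
    {"claw": -1,"tx": 2.7,"ty": 28,"tz": 34,"rx": -4.6,"ry": 0,"rz": 0},
    {"claw": -1,"tx": 2.6,"ty": 25.4,"tz": 36.3,"rx": -4.6,"ry": 0,"rz": 0},
    {"claw": -1,"tx": 2.7,"ty": 22.4,"tz": 38.3,"rx": -4.6,"ry": 0,"rz": 0},
    {"claw": -1,"tx": 2.6,"ty": 19.3,"tz": 40,"rx": -4.6,"ry": 0,"rz": 0}
  ]
}}

```text
t: 0.6
tool_pos: [354.0, -346.9, 278.6]
ee_rot: [-0.298, 0.641, 0.299, 0.641]
wrist_force: [1.4, 0.1, 0.3]
width: 86.9
```

Emit:
{"fn": "send_rows", "kwargs": {
  "steps": [
    {"claw": -1,"tx": 2.7,"ty": 16,"tz": 41.3,"rx": -4.6,"ry": 0,"rz": 0},
    {"claw": -1,"tx": 2.6,"ty": 12.7,"tz": 42.5,"rx": -4.6,"ry": 0,"rz": 0},
    {"claw": -1,"tx": 2.7,"ty": 9.2,"tz": 43.4,"rx": -4.6,"ry": 0,"rz": 0},
    {"claw": -1,"tx": 2.6,"ty": 5.7,"tz": 44,"rx": -4.6,"ry": 0,"rz": 0},
    {"claw": -1,"tx": 2.7,"ty": 2.1,"tz": 44.3,"rx": -4.6,"ry": 0,"rz": 0}
  ]
}}

```text
t: 1.1
tool_pos: [426.4, -137.3, 265.6]
ee_rot: [-0.42, 0.569, 0.42, 0.569]
wrist_force: [0.5, -0.9, -1.2]
width: 86.5
```

Emit:
{"fn": "send_rows", "kwargs": {
  "steps": [
    {"claw": -1,"tx": 2.6,"ty": -1.4,"tz": 44.3,"rx": -4.6,"ry": 0,"rz": 0},
    {"claw": -1,"tx": 2.7,"ty": -5,"tz": 44,"rx": -4.6,"ry": 0,"rz": 0},
    {"claw": -1,"tx": 2.6,"ty": -8.5,"tz": 43.5,"rx": -4.6,"ry": 0,"rz": 0},
    {"claw": -1,"tx": 2.7,"ty": -12,"tz": 42.7,"rx": -4.6,"ry": 0,"rz": 0},
    {"claw": -1,"tx": 0,"ty": 0,"tz": 0,"rx": 0,"ry": 0,"rz": 0}
  ]
}}

```text
t: 1.6
tool_pos: [485.9, 32.3, 254.5]
ee_rot: [0.507, -0.493, -0.507, -0.493]
wrist_force: [-0.8, 0.6, 0.3]
width: 87.2
```

```bash
sed -i "s/rows.append({k:v for k,v in r.items() if abs(v)>0.04})/rows.append({'claw':0,**r})/" h.py; python3 - <<'E'
from h import *
st()
plan([484,29,157],[0,0,-1],[-1,-.022,0],n=4)
E
```

```text
t 1.6 pos [485.9  32.3 254.5] q [ 0.401  0.183 -0.379 -0.    -1.009 -0.374] F [-0.8  0.6  0.3] w 87.2
[[0.0, -1.0, -0.027], [0.0, -0.027, 1.0], [-1.0, -0.0, 0.0]]
n 4 dist 98 ang 0.3
[{claw: 0, tx: 24.4, ty: 0.5, tz: -0.8, rx: 0.1, ry: 0.0, rz: 0.0}, {claw: 0, tx: 24.4, ty: 0.5, tz: -0.8, rx: 0.1, ry: 0.0, rz: 0.0}, {claw: 0, tx: 24.4, ty: 0.5, tz: -0.8, rx: 0.1, ry: 0.0, rz: 0.0}, {claw: 0, tx: 24.3, ty: 0.5, tz: -0.8, rx: 0.1, ry: 0.0, rz: 0.0}]
```

Emit:
{"fn": "send_rows", "kwargs": {
  "steps": [
    {"claw": -1,"tx": 25,"ty": 0.5,"tz": -0.8,"rx": 0,"ry": 0,"rz": 0},
    {"claw": -1,"tx": 25,"ty": 0.5,"tz": -0.8,"rx": 0,"ry": 0,"rz": 0},
    {"claw": -1,"tx": 25,"ty": 0.5,"tz": -0.8,"rx": 0,"ry": 0,"rz": 0},
    {"claw": -1,"tx": 24,"ty": 0.5,"tz": -0.8,"rx": 0,"ry": 0,"rz": 0},
    {"claw": 0.2,"tx": 0,"ty": 0,"tz": 0,"rx": 0,"ry": 0,"rz": 0}
  ],
  "newtons": 30
}}

```text
t: 2.1
tool_pos: [480.0, 24.0, 153.2]
ee_rot: [-0.503, 0.498, 0.506, 0.493]
wrist_force: [-0.8, 0.8, -0.7]
width: 84.0
```

Emit:
{"fn": "send_rows", "kwargs": {
  "steps": [
    {"claw": 0.4,"tx": 0,"ty": 0,"tz": 0,"rx": 0,"ry": 0,"rz": 0},
    {"claw": 0.4,"tx": 0,"ty": 0,"tz": 0,"rx": 0,"ry": 0,"rz": 0},
    {"claw": 0.4,"tx": 0,"ty": 0,"tz": 0,"rx": 0,"ry": 0,"rz": 0},
    {"claw": 0.4,"tx": 0,"ty": 0,"tz": 0,"rx": 0,"ry": 0,"rz": 0}
  ]
}}

```text
t: 2.5
tool_pos: [483.0, 25.3, 157.2]
ee_rot: [0.505, -0.494, -0.505, -0.496]
wrist_force: [-0.2, -0.8, 0.3]
width: 55.0
```

```bash
python3 - <<'E'
from h import *
st()
snap('top','top1'); snap('scene','scene1')
plan([487,-131,157],[0,0,-1],[-1,-.022,0],n=10)
E
```

```text
t 2.5 pos [483.   25.3 157.2] q [ 0.389  0.299 -0.515  0.    -0.755 -0.369] F [-0.2 -0.8  0.3] w 55.0
[[0.002, -1.0, -0.02], [0.001, -0.02, 1.0], [-1.0, -0.002, 0.001]]
n 10 dist 156 ang 0.1
[{claw: 0, tx: -0.0, ty: -0.1, tz: -15.6, rx: -0.0, ry: 0.0, rz: 0.0}, {claw: 0, tx: -0.1, ty: -0.1, tz: -15.7, rx: -0.0, ry: 0.0, rz: 0.0}, {claw: 0, tx: 0.0, ty: -0.1, tz: -15.6, rx: -0.0, ry: 0.0, rz: 0.0}, {claw: 0, tx: -0.0, ty: -0.1, tz: -15.6, rx: -0.0, ry: 0.0, rz: 0.0}, {claw: 0, tx: -0.0, ty: -0.2, tz: -15.7, rx: -0.0, ry: 0.0, rz: 0.0}]
[{claw: 0, tx: -0.1, ty: -0.1, tz: -15.6, rx: -0.0, ry: 0.0, rz: 0.0}, {claw: 0, tx: 0.0, ty: -0.1, tz: -15.6, rx: -0.0, ry: 0.0, rz: 0.0}, {claw: 0, tx: -0.0, ty: -0.1, tz: -15.6, rx: -0.0, ry: 0.0, rz: 0.0}, {claw: 0, tx: -0.0, ty: -0.1, tz: -15.7, rx: -0.0, ry: 0.0, rz: 0.0}, {claw: 0, tx: -0.1, ty: -0.1, tz: -15.6, rx: -0.0, ry: 0.0, rz: 0.0}]
```

View pics/scene1.png

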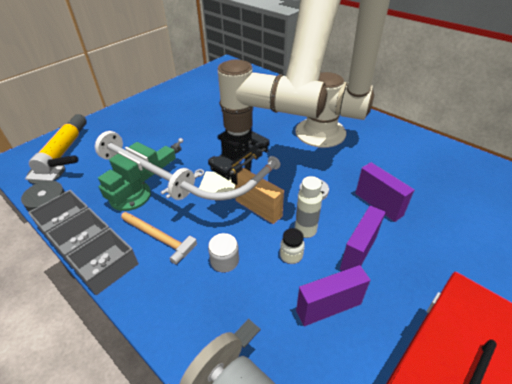

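Emit:
{"fn": "send_rows", "kwargs": {
  "steps": [
    {"claw": 0.5,"tx": 0,"ty": 0,"tz": 0,"rx": 0,"ry": 0,"rz": 0},
    {"claw": 0.5,"tx": 0,"ty": 0,"tz": 0,"rx": 0,"ry": 0,"rz": 0},
    {"claw": 0.5,"tx": 0,"ty": 0,"tz": 0,"rx": 0,"ry": 0,"rz": 0},
    {"claw": 0.5,"tx": 0,"ty": 0,"tz": 0,"rx": 0,"ry": 0,"rz": 0}
  ],
  "newtons": 30
}}

```text
t: 3.0
tool_pos: [482.9, 25.3, 156.7]
ee_rot: [0.505, -0.495, -0.505, -0.495]
wrist_force: [-0.9, 0.3, 5.1]
width: 44.5
```

Emit:
{"fn": "send_rows", "kwargs": {
  "steps": [
    {"claw": 0.5,"tx": 0,"ty": 0,"tz": -5,"rx": 0,"ry": 0,"rz": 0},
    {"claw": 0.5,"tx": 0,"ty": 0,"tz": -8,"rx": 0,"ry": 0,"rz": 0},
    {"claw": 0.5,"tx": 0,"ty": 0,"tz": -12,"rx": 0,"ry": 0,"rz": 0}
  ]
}}

```text
t: 3.3
tool_pos: [484.0, 1.2, 156.7]
ee_rot: [0.505, -0.493, -0.505, -0.496]
wrist_force: [-2.1, 6.1, 8.1]
width: 44.8
```

Emit:
{"fn": "send_rows", "kwargs": {
  "steps": [
    {"claw": 0.5,"tx": 0,"ty": 0,"tz": -15,"rx": 0,"ry": 0,"rz": 0},
    {"claw": 0.5,"tx": 0,"ty": 0,"tz": -15,"rx": 0,"ry": 0,"rz": 0},
    {"claw": 0.5,"tx": 0,"ty": 0,"tz": -15,"rx": 0,"ry": 0,"rz": 0},
    {"claw": 0.5,"tx": 0,"ty": 0,"tz": -15,"rx": 0,"ry": 0,"rz": 0},
    {"claw": 0.5,"tx": 0,"ty": 0,"tz": -15,"rx": 0,"ry": 0,"rz": 0}
  ]
}}

```text
t: 3.8
tool_pos: [485.4, -74.5, 156.6]
ee_rot: [0.505, -0.494, -0.505, -0.496]
wrist_force: [1.1, 4.3, 1.3]
width: 44.5
```

Emit:
{"fn": "send_rows", "kwargs": {
  "steps": [
    {"claw": 0.5,"tx": 0,"ty": 0,"tz": -15,"rx": 0,"ry": 0,"rz": 0},
    {"claw": 0.5,"tx": 0,"ty": 0,"tz": -15,"rx": 0,"ry": 0,"rz": 0},
    {"claw": 0.5,"tx": 0,"ty": 0,"tz": -12,"rx": 0,"ry": 0,"rz": 0},
    {"claw": 0.5,"tx": 0,"ty": 4,"tz": -10,"rx": 0,"ry": 0,"rz": 0},
    {"claw": 0.5,"tx": 0,"ty": 4,"tz": -5,"rx": 0,"ry": 0,"rz": 0}
  ]
}}

```text
t: 4.3
tool_pos: [478.8, -132.3, 156.6]
ee_rot: [0.506, -0.494, -0.504, -0.496]
wrist_force: [2.7, 4.3, 2.9]
width: 45.0
```

```bash
python3 - <<'E'
from h import *
st()
snap('top','top2'); snap('scene','scene2')
a=cv2.imread('pics/top2.png')[90:300,180:440]; cv2.imwrite('pics/t2.png',cv2.resize(a,None,fx=2.8,fy=2.8))
E
```

```text
t 4.3 pos [ 478.8 -132.3  156.6] q [ 0.058  0.318 -0.486 -0.    -0.763 -0.038] F [2.7 4.3 2.9] w 45.0
[[0.004, -1.0, -0.02], [0.0, -0.02, 1.0], [-1.0, -0.004, 0.0]]
```

View pics/t2.png

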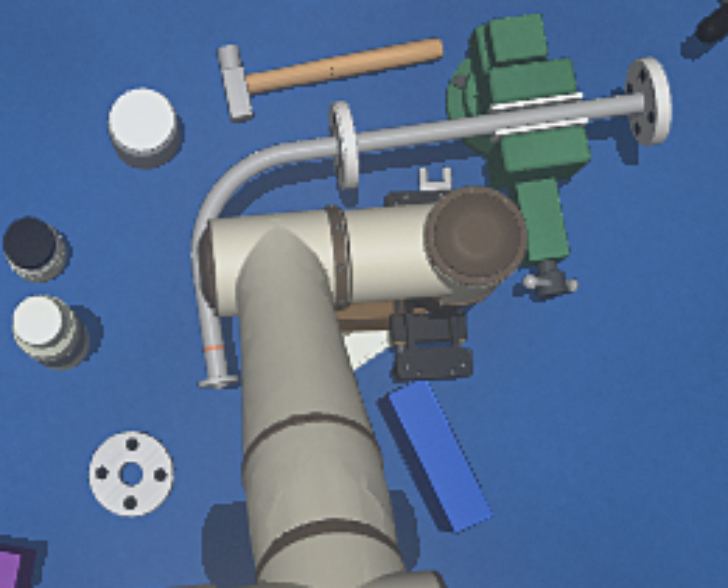

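View pics/scene2.png

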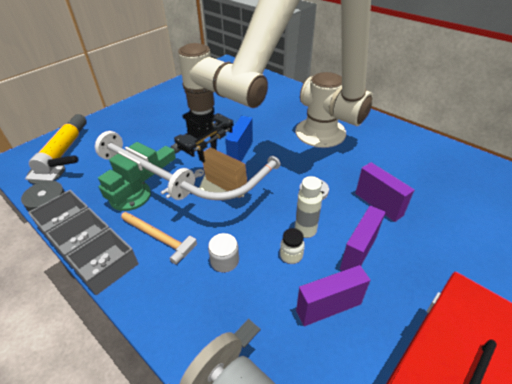

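Emit:
{"fn": "send_rows", "kwargs": {
  "steps": [
    {"claw": -0.5,"tx": 0,"ty": 0,"tz": 0,"rx": 0,"ry": 0,"rz": 0},
    {"claw": -0.5,"tx": 0,"ty": 0,"tz": 0,"rx": 0,"ry": 0,"rz": 0},
    {"claw": -0.5,"tx": 0,"ty": 0,"tz": 0,"rx": 0,"ry": 0,"rz": 0},
    {"claw": -0.5,"tx": 0,"ty": 0,"tz": 0,"rx": 0,"ry": 0,"rz": 0}
  ]
}}

```text
t: 4.8
tool_pos: [476.9, -131.9, 155.6]
ee_rot: [-0.504, 0.496, 0.506, 0.494]
wrist_force: [0.5, 0.0, 0.3]
width: 63.7
```

Emit:
{"fn": "send_rows", "kwargs": {
  "steps": [
    {"claw": -0.5,"tx": -10,"ty": 0,"tz": 0,"rx": 0,"ry": 0,"rz": 0},
    {"claw": -0.5,"tx": -25,"ty": 0,"tz": 0,"rx": 0,"ry": 0,"rz": 0},
    {"claw": -0.5,"tx": -35,"ty": 0,"tz": 0,"rx": 0,"ry": 0,"rz": 0},
    {"claw": 0,"tx": -40,"ty": 0,"tz": 0,"rx": 0,"ry": 0,"rz": 0}
  ]
}}

```text
t: 5.2
tool_pos: [476.9, -132.0, 267.2]
ee_rot: [-0.504, 0.496, 0.506, 0.494]
wrist_force: [-0.5, 0.2, 0.6]
width: 62.2
```

```bash
cat >> h.py <<'E'
SP=np.load('spool.npy')
def SR(): 
    c,s=np.cos(SP[2]),np.sin(SP[2]); return np.array([[c,-s,0],[s,c,0],[0,0,1]])
def toW(l): return SR()@np.array(l,float)+[SP[0],SP[1],0]
def toL(w): return SR().T@(np.array(w,float)-[SP[0],SP[1],0])
E
python3 - <<'E'
from h import *
st()
print(toW([110,-95,265]))
plan(toW([110,-98,265]),[0,0,-1],SR()@[-1,0,0])
E
```

```text
t 5.2 pos [ 476.9 -132.   267.2] q [ 0.059  0.185 -0.341 -0.    -1.047 -0.039] F [-0.5  0.2  0.6] w 62.2
[[-0.002, -1.0, -0.02], [-0.0, -0.02, 1.0], [-1.0, 0.002, -0.0]]
[648.5193963  -95.30407297 265.        ]
n 4 dist 175 ang 5.7
[{claw: 0, tx: 0.4, ty: -43.2, tz: 7.6, rx: -1.4, ry: 0.0, rz: -0.0}, {claw: 0, tx: 0.5, ty: -43.3, tz: 6.5, rx: -1.4, ry: 0.0, rz: -0.0}, {claw: 0, tx: 0.4, ty: -43.5, tz: 5.4, rx: -1.4, ry: 0.0, rz: -0.0}, {claw: 0, tx: 0.5, ty: -43.5, tz: 4.4, rx: -1.4, ry: 0.0, rz: -0.0}]
```

Emit:
{"fn": "send_rows", "kwargs": {
  "steps": [
    {"claw": 0,"tx": 0.5,"ty": -43.2,"tz": 7.6,"rx": -1.4,"ry": 0,"rz": 0},
    {"claw": 0,"tx": 0.5,"ty": -43.3,"tz": 6.5,"rx": -1.4,"ry": 0,"rz": 0},
    {"claw": 0,"tx": 0.5,"ty": -43.5,"tz": 5.4,"rx": -1.4,"ry": 0,"rz": 0},
    {"claw": 0,"tx": 0.5,"ty": -43.5,"tz": 4.4,"rx": -1.4,"ry": 0,"rz": 0},
    {"claw": 0,"tx": 0,"ty": 0,"tz": 0,"rx": 0,"ry": 0,"rz": 0}
  ]
}}

```text
t: 5.7
tool_pos: [653.4, -97.2, 262.4]
ee_rot: [0.529, -0.469, -0.529, -0.469]
wrist_force: [-1.3, -0.9, -0.3]
width: 43.8
```

```bash
python3 - <<'E'
from h import *
s=st(); print(toL(s['tool_pos']))
snap('wrist','w3');snap('top','top3');snap('scene','scene3')
z=load('top3');c=cloud(z);P=c.reshape(-1,3);hs=cv2.cvtColor(z['p'],cv2.COLOR_RGB2HSV).reshape(-1,3)
k=(hs[:,0]>8)&(hs[:,0]<25)&(hs[:,1]>90)&(abs(P[:,2]-112)<6)&(abs(P[:,0]-480)<60)&(abs(P[:,1]+60)<100)
print(k.sum(),cv2.minAreaRect(P[k][:,:2].astype(np.float32)))
plan(toW([110,-98,180]),[0,0,-1],SR()@[-1,0,0],n=4)
E
```

```text
t 5.7 pos [653.4 -97.2 262.4] q [ 0.097  0.465  0.06   0.    -1.166  0.022] F [-1.3 -0.9 -0.3] w 43.8
[[-0.0, -0.993, -0.119], [-0.0, -0.119, 0.993], [-1.0, 0.0, -0.0]]
[114.59988706 -97.4289069  262.41782207]
351 ((477.7184143066406, -95.27621459960938), (42.70470428466797, 80.2498550415039), 1.0278109312057495)
n 4 dist 84 ang 0.1
[{claw: 0, tx: 21.0, ty: -0.0, tz: -0.0, rx: -0.0, ry: 0.0, rz: -0.0}, {claw: 0, tx: 21.0, ty: -0.0, tz: -0.0, rx: -0.0, ry: 0.0, rz: -0.0}, {claw: 0, tx: 21.0, ty: -0.0, tz: -0.0, rx: -0.0, ry: 0.0, rz: -0.0}, {claw: 0, tx: 21.0, ty: -0.0, tz: -0.0, rx: -0.0, ry: 0.0, rz: -0.0}]
```

View pics/w3.png

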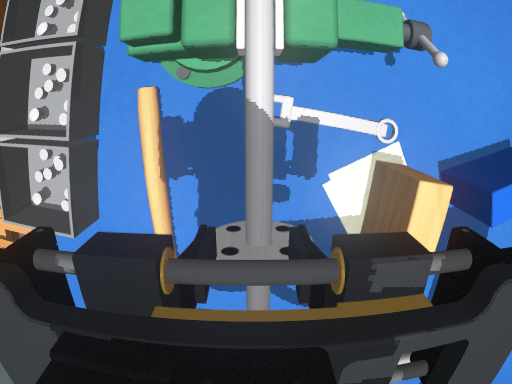

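View pics/scene3.png

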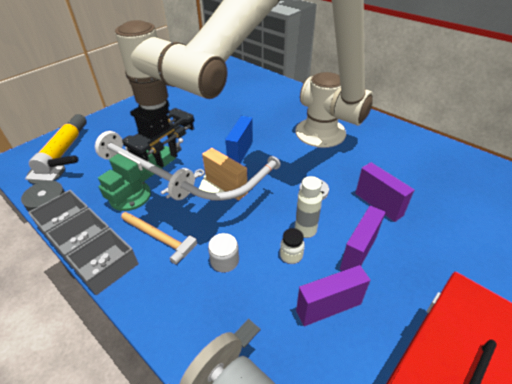

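```bash
python3 - <<'E'
from h import *
s=st(); print(toL(s['tool_pos']))
z=load('w3'); K=z['K']; A=Rm(z['att']); print('eye local',toL(z['eye']),'axis',SR().T@A[:,2])
def proj(w):
    c=A.T@(np.array(w)-z['eye']); r=np.hypot(c[0],c[1]); th=np.arctan2(r,c[2]); return np.round([K[0,2]+K[0,0]*th*c[0]/r,K[1,2]+K[1,1]*th*c[1]/r])
for l in([110,-98,195],[110+22,-98,195],[110,-66,170],[110,-50,170],[155,-66,123],[110,-66,136],[110,-220,136]): print(l,proj(toW(l)))
E
```

```text
t 5.85 pos [649.  -98.3 264. ] q [ 0.096  0.457  0.051 -0.    -1.166  0.022] F [-0.2 -0.2  0.7] w 43.5
[[-0.001, -0.993, -0.117], [-0.0, -0.117, 0.993], [-1.0, 0.001, 0.0]]
[110.07804924 -98.00993367 264.01153306]
eye local [ 114.41773425 -173.40473623  354.93566044] axis [ 1.87142094e-04  2.78235495e-01 -9.60512870e-01]
[110, -98, 195] [260. 242.]
[132, -98, 195] [222. 241.]
[110, -66, 170] [258. 267.]
[110, -50, 170] [258. 285.]
[155, -66, 123] [205. 239.]
[110, -66, 136] [258. 246.]
[110, -220, 136] [258.  48.]
```

The wrist view fits the projection. The pipe runs midway between the fingertips, the flange's rear face is in front of them, and the vice is behind. Descending behind the flange.

Emit:
{"fn": "send_rows", "kwargs": {
  "steps": [
    {"claw": 0,"tx": 21,"ty": 0,"tz": 0,"rx": 0,"ry": 0,"rz": 0},
    {"claw": 0,"tx": 21,"ty": 0,"tz": 0,"rx": 0,"ry": 0,"rz": 0},
    {"claw": 0,"tx": 21,"ty": 0,"tz": 0,"rx": 0,"ry": 0,"rz": 0},
    {"claw": 0,"tx": 21,"ty": 0,"tz": 0,"rx": 0,"ry": 0,"rz": 0},
    {"claw": 0,"tx": 0,"ty": 0,"tz": 0,"rx": 0,"ry": 0,"rz": 0}
  ]
}}

```text
t: 6.35
tool_pos: [646.6, -98.6, 178.1]
ee_rot: [-0.526, 0.471, 0.53, 0.469]
wrist_force: [-0.7, -0.2, -0.4]
width: 43.3
```

Emit:
{"fn": "send_rows", "kwargs": {
  "steps": [
    {"claw": 0,"tx": 0,"ty": 0,"tz": 6,"rx": 0,"ry": 0,"rz": 0},
    {"claw": 0,"tx": 0,"ty": 0,"tz": 6,"rx": 0,"ry": 0,"rz": 0},
    {"claw": 0,"tx": 0,"ty": 0,"tz": 5,"rx": 0,"ry": 0,"rz": 0},
    {"claw": 0,"tx": 0,"ty": 0,"tz": 5,"rx": 0,"ry": 0,"rz": 0},
    {"claw": 0,"tx": 0,"ty": 0,"tz": 4,"rx": 0,"ry": 0,"rz": 0}
  ]
}}

```text
t: 6.85
tool_pos: [647.1, -72.4, 181.5]
ee_rot: [0.53, -0.469, -0.528, -0.47]
wrist_force: [0.9, -2.6, 2.3]
width: 43.4
```

```bash
python3 - <<'E'
from h import *
s=st(); print(toL(s['tool_pos']))
snap('scene','scene4')
a=cv2.imread('pics/scene4.png')[100:230,80:300]; cv2.imwrite('pics/s4.png',cv2.resize(a,None,fx=3.5,fy=3.5))
E
```

```text
t 6.85 pos [647.1 -72.4 181.5] q [ 0.137  0.517 -0.07   0.002 -0.982 -0.019] F [ 0.9 -2.6  2.3] w 43.4
[[0.002, -0.993, -0.118], [-0.001, -0.118, 0.993], [-1.0, -0.002, -0.001]]
[111.30051174 -72.09284431 181.54534865]
```

View pics/s4.png

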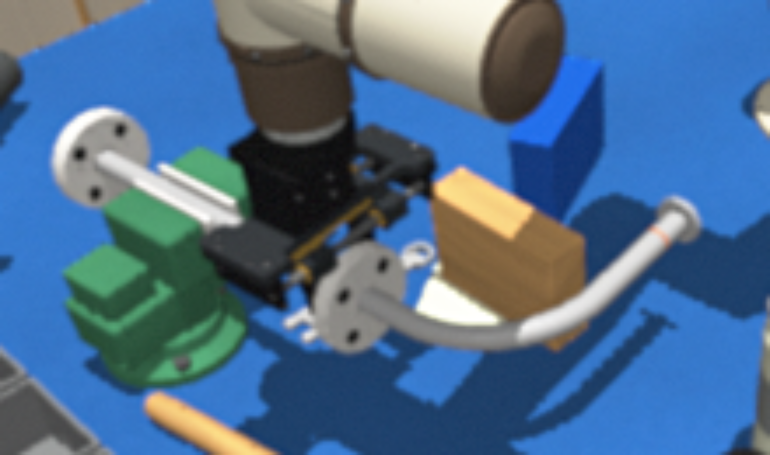

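Emit:
{"fn": "send_rows", "kwargs": {
  "steps": [
    {"claw": 0,"tx": 0,"ty": 0,"tz": 5,"rx": 0,"ry": 0,"rz": 0},
    {"claw": 0,"tx": 0,"ty": 0,"tz": 5,"rx": 0,"ry": 0,"rz": 0},
    {"claw": 0,"tx": 0,"ty": 0,"tz": 5,"rx": 0,"ry": 0,"rz": 0},
    {"claw": 0,"tx": 0,"ty": 0,"tz": 5,"rx": 0,"ry": 0,"rz": 0},
    {"claw": 0,"tx": 0,"ty": 0,"tz": 5,"rx": 0,"ry": 0,"rz": 0}
  ]
}}

```text
t: 7.4
tool_pos: [643.5, -47.2, 180.1]
ee_rot: [-0.529, 0.47, 0.529, 0.47]
wrist_force: [-0.5, -3.2, 1.8]
width: 43.2
```

Emit:
{"fn": "send_rows", "kwargs": {
  "steps": [
    {"claw": 0,"tx": 0,"ty": 0,"tz": 6,"rx": 0,"ry": 0,"rz": 0},
    {"claw": 0,"tx": 0,"ty": 0,"tz": 6,"rx": 0,"ry": 0,"rz": 0},
    {"claw": 0,"tx": 0,"ty": 0,"tz": 6,"rx": 0,"ry": 0,"rz": 0},
    {"claw": 0,"tx": 0,"ty": 0,"tz": 6,"rx": 0,"ry": 0,"rz": 0},
    {"claw": 0,"tx": 0,"ty": 0,"tz": 4,"rx": 0,"ry": 0,"rz": 0}
  ]
}}

```text
t: 7.9
tool_pos: [640.2, -19.2, 180.1]
ee_rot: [-0.529, 0.47, 0.529, 0.47]
wrist_force: [0.4, -2.7, 2.3]
width: 43.5
```

```bash
python3 - <<'E'
from h import *
s=st(); print(toL(s['tool_pos']))
snap('scene','scene5');snap('wrist','w5')
a=cv2.imread('pics/scene5.png')[100:230,80:300]; cv2.imwrite('pics/s5.png',cv2.resize(a,None,fx=3.5,fy=3.5))
s=st(); print(toL(s['tool_pos']))
E
```

```text
t 7.9 pos [640.2 -19.2 180.1] q [ 0.222  0.503 -0.098 -0.    -0.97  -0.104] F [ 0.4 -2.7  2.3] w 43.5
[[-0.0, -0.993, -0.118], [0.0, -0.118, 0.993], [-1.0, 0.0, 0.0]]
[110.77773304 -18.41278742 180.11260095]
t 8.0 pos [640.  -18.7 179.7] q [ 0.223  0.503 -0.098 -0.001 -0.97  -0.104] F [ 0.9 -0.1 -0.7] w 43.7
[[-0.001, -0.993, -0.118], [0.001, -0.118, 0.993], [-1.0, 0.001, 0.001]]
[110.6345834  -17.95192939 179.7481471 ]
```

View pics/s5.png

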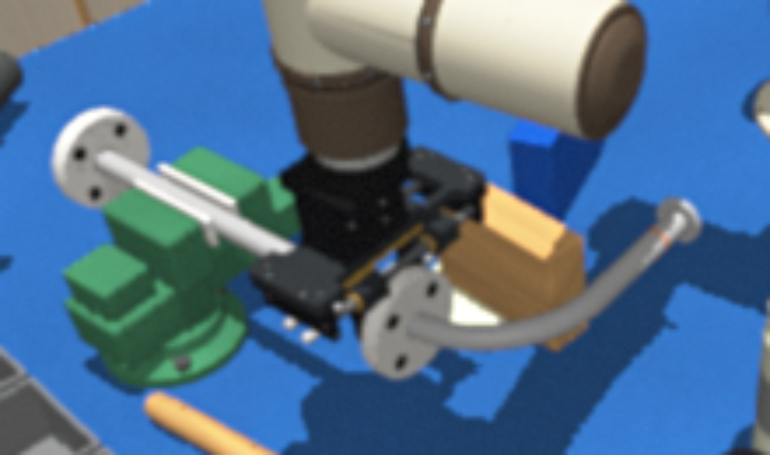

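View pics/w5.png

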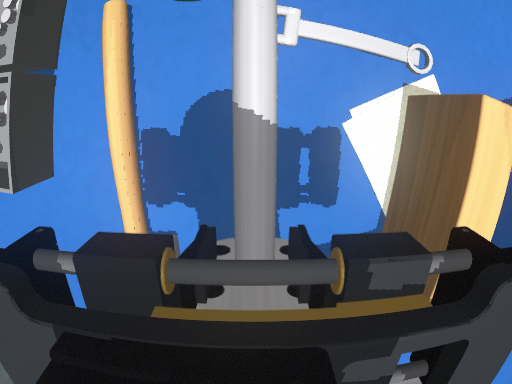

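Emit:
{"fn": "send_rows", "kwargs": {
  "steps": [
    {"claw": 0,"tx": 0,"ty": -0.65,"tz": 4.8,"rx": -2.5,"ry": 0,"rz": 0},
    {"claw": 0,"tx": 0,"ty": -0.65,"tz": 4.8,"rx": -2.5,"ry": 0,"rz": 0},
    {"claw": 0,"tx": 0,"ty": -0.65,"tz": 4.8,"rx": -2.5,"ry": 0,"rz": 0},
    {"claw": 0,"tx": 0,"ty": -0.65,"tz": 4.8,"rx": -2.5,"ry": 0,"rz": 0},
    {"claw": 0,"tx": 0,"ty": -0.65,"tz": 4.8,"rx": -2.5,"ry": 0,"rz": 0}
  ]
}}

```text
t: 8.5
tool_pos: [638.5, 4.5, 179.7]
ee_rot: [-0.577, 0.409, 0.577, 0.409]
wrist_force: [1.2, -1.7, 0.0]
width: 43.3
```

```bash
cat >> h.py <<'E'
def bendchk():
    s=st(); l=toL(s['tool_pos']); t=SR().T@Rm(s['ee_rot'])[:,2]; a=np.degrees(np.arctan2(-t[0],t[1])); r=np.array([np.cos(np.radians(a)),np.sin(np.radians(a))])
    tt=np.array([-r[1],r[0]]); print('loc',l.round(1),'yaw',a.round(2),'radial',(l[:2]@r).round(2),'tang',(l[:2]@tt).round(2))
E
python3 -c "
from h import *
bendchk()"
```

```text
t 8.5 pos [638.5   4.5 179.7] q [ 0.26   0.501 -0.103 -0.    -0.967  0.078] F [ 1.2 -1.7  0. ] w 43.3
[[-0.0, -0.944, -0.331], [0.0, -0.331, 0.944], [-1.0, 0.0, 0.0]]
loc [111.9   5.3 179.7] yaw 12.51 radial 110.42 tang -19.06
```

Emit:
{"fn": "send_rows", "kwargs": {
  "steps": [
    {"claw": 0,"tx": 0,"ty": -0.65,"tz": 4.8,"rx": -2.5,"ry": 0,"rz": 0},
    {"claw": 0,"tx": 0,"ty": -0.65,"tz": 4.8,"rx": -2.5,"ry": 0,"rz": 0},
    {"claw": 0,"tx": 0,"ty": -0.65,"tz": 4.8,"rx": -2.5,"ry": 0,"rz": 0},
    {"claw": 0,"tx": 0,"ty": -0.65,"tz": 4.8,"rx": -2.5,"ry": 0,"rz": 0},
    {"claw": 0,"tx": 0,"ty": -0.65,"tz": 4.8,"rx": -2.5,"ry": 0,"rz": 0}
  ]
}}

```text
t: 9.0
tool_pos: [631.9, 27.9, 179.7]
ee_rot: [0.618, -0.343, -0.618, -0.344]
wrist_force: [2.7, -1.8, -0.3]
width: 43.6
```

```bash
python3 -c "
from h import *
bendchk()
snap('scene','scene6')
a=cv2.imread('pics/scene6.png')[100:230,120:340]; cv2.imwrite('pics/s6.png',cv2.resize(a,None,fx=3.5,fy=3.5))"
```

```text
t 9.0 pos [631.9  27.9 179.7] q [ 0.299  0.491 -0.12  -0.001 -0.959  0.257] F [ 2.7 -1.8 -0.3] w 43.6
[[0.0, -0.85, -0.527], [0.001, -0.527, 0.85], [-1.0, -0.001, 0.0]]
loc [108.1  29.3 179.7] yaw 25.01 radial 110.35 tang -19.16
```

View pics/s6.png

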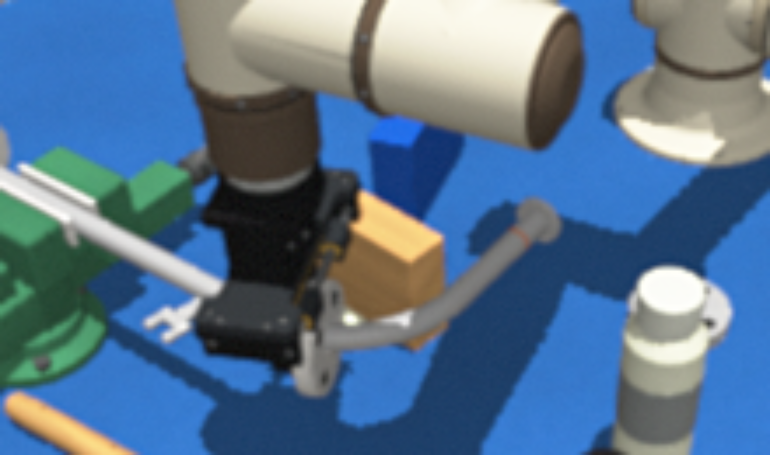

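Smooth, with forces of about 3 N. The flange is staying against the fingers round the bend. Continuing.

Emit:
{"fn": "send_rows", "kwargs": {
  "steps": [
    {"claw": 0,"tx": 0,"ty": -0.65,"tz": 4.8,"rx": -2.5,"ry": 0,"rz": 0},
    {"claw": 0,"tx": 0,"ty": -0.65,"tz": 4.8,"rx": -2.5,"ry": 0,"rz": 0},
    {"claw": 0,"tx": 0,"ty": -0.65,"tz": 4.8,"rx": -2.5,"ry": 0,"rz": 0},
    {"claw": 0,"tx": 0,"ty": -0.65,"tz": 4.8,"rx": -2.5,"ry": 0,"rz": 0},
    {"claw": 0,"tx": 0,"ty": -0.65,"tz": 4.8,"rx": -2.5,"ry": 0,"rz": 0}
  ]
}}

```text
t: 9.55
tool_pos: [620.3, 49.1, 179.7]
ee_rot: [0.652, -0.274, -0.651, -0.275]
wrist_force: [1.7, 0.2, -0.6]
width: 43.4
```

Emit:
{"fn": "send_rows", "kwargs": {
  "steps": [
    {"claw": 0,"tx": 0,"ty": -0.65,"tz": 4.8,"rx": -2.5,"ry": 0,"rz": 0},
    {"claw": 0,"tx": 0,"ty": -0.65,"tz": 4.8,"rx": -2.5,"ry": 0,"rz": 0},
    {"claw": 0,"tx": 0,"ty": -0.65,"tz": 4.8,"rx": -2.5,"ry": 0,"rz": 0},
    {"claw": 0,"tx": 0,"ty": -0.65,"tz": 4.8,"rx": -2.5,"ry": 0,"rz": 0},
    {"claw": 0,"tx": 0,"ty": -0.65,"tz": 4.8,"rx": -2.5,"ry": 0,"rz": 0}
  ]
}}

```text
t: 10.05
tool_pos: [604.4, 67.3, 179.9]
ee_rot: [0.678, -0.202, -0.677, -0.203]
wrist_force: [1.2, -0.2, -1.7]
width: 43.4
```

```bash
python3 -c "
from h import *
bendchk()
snap('scene','scene7')
a=cv2.imread('pics/scene7.png')[100:230,120:340]; cv2.imwrite('pics/s7.png',cv2.resize(a,None,fx=3.5,fy=3.5))"
```

```text
t 10.05 pos [604.4  67.3 179.9] q [ 0.377  0.454 -0.185 -0.001 -0.93   0.615] F [ 1.2 -0.2 -1.7] w 43.4
[[0.001, -0.548, -0.837], [0.001, -0.837, 0.548], [-1.0, -0.002, -0.0]]
loc [ 85.5  71.7 179.9] yaw 49.97 radial 109.87 tang -19.31
```

View pics/s7.png

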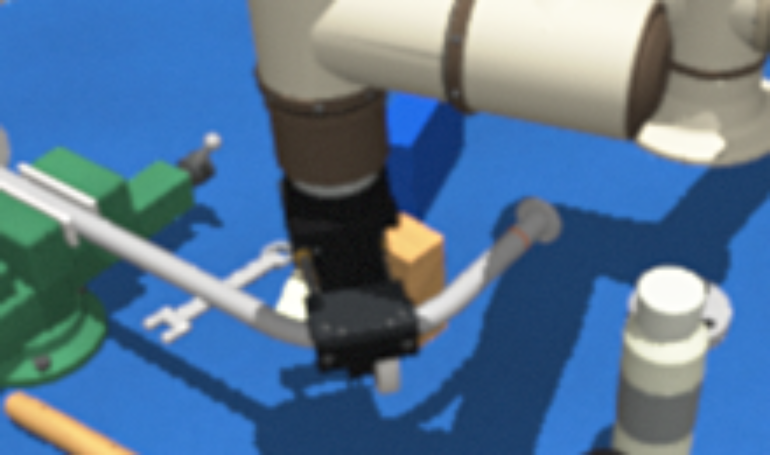

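Emit:
{"fn": "send_rows", "kwargs": {
  "steps": [
    {"claw": 0,"tx": 0,"ty": -0.65,"tz": 4.8,"rx": -2.5,"ry": 0,"rz": 0},
    {"claw": 0,"tx": 0,"ty": -0.65,"tz": 4.8,"rx": -2.5,"ry": 0,"rz": 0},
    {"claw": 0,"tx": 0,"ty": -0.65,"tz": 4.8,"rx": -2.5,"ry": 0,"rz": 0},
    {"claw": 0,"tx": 0,"ty": -0.65,"tz": 4.8,"rx": -2.5,"ry": 0,"rz": 0},
    {"claw": 0,"tx": 0,"ty": -0.65,"tz": 4.8,"rx": -2.5,"ry": 0,"rz": 0}
  ]
}}

```text
t: 10.6
tool_pos: [584.8, 81.4, 180.0]
ee_rot: [0.696, -0.127, -0.695, -0.128]
wrist_force: [2.0, -0.0, -0.2]
width: 43.7
```

Emit:
{"fn": "send_rows", "kwargs": {
  "steps": [
    {"claw": 0,"tx": 0,"ty": -0.65,"tz": 4.8,"rx": -2.5,"ry": 0,"rz": 0},
    {"claw": 0,"tx": 0,"ty": -0.65,"tz": 4.8,"rx": -2.5,"ry": 0,"rz": 0},
    {"claw": 0,"tx": 0,"ty": -0.65,"tz": 4.8,"rx": -2.5,"ry": 0,"rz": 0},
    {"claw": 0,"tx": 0,"ty": -0.65,"tz": 4.8,"rx": -2.5,"ry": 0,"rz": 0},
    {"claw": 0,"tx": 0,"ty": -0.65,"tz": 4.8,"rx": -2.5,"ry": 0,"rz": 0}
  ]
}}

```text
t: 11.1
tool_pos: [562.7, 91.2, 180.1]
ee_rot: [0.706, -0.05, -0.705, -0.051]
wrist_force: [2.5, 0.3, 0.7]
width: 43.8
```

```bash
python3 -c "
from h import *
bendchk()
snap('scene','scene8')
a=cv2.imread('pics/scene8.png')[100:230,120:340]; cv2.imwrite('pics/s8.png',cv2.resize(a,None,fx=3.5,fy=3.5))"
```

```text
t 11.1 pos [562.7  91.2 180.1] q [ 0.444  0.397 -0.281 -0.001 -0.891  0.983] F [2.5 0.3 0.7] w 43.8
[[0.002, -0.143, -0.99], [0.001, -0.99, 0.143], [-1.0, -0.002, -0.001]]
loc [ 46.9 100.3 180.1] yaw 74.94 radial 109.09 tang -19.25
```

View pics/s8.png

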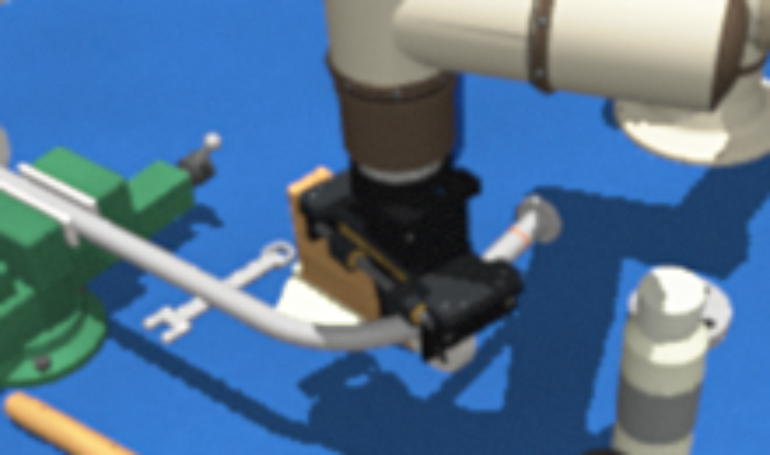

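Emit:
{"fn": "send_rows", "kwargs": {
  "steps": [
    {"claw": 0,"tx": 0,"ty": -0.8,"tz": 4.8,"rx": -2.5,"ry": 0,"rz": 0},
    {"claw": 0,"tx": 0,"ty": -0.8,"tz": 4.8,"rx": -2.5,"ry": 0,"rz": 0},
    {"claw": 0,"tx": 0,"ty": -0.8,"tz": 4.8,"rx": -2.5,"ry": 0,"rz": 0},
    {"claw": 0,"tx": 0,"ty": -0.8,"tz": 4.8,"rx": -2.5,"ry": 0,"rz": 0},
    {"claw": 0,"tx": 0,"ty": -0.8,"tz": 4.8,"rx": -2.5,"ry": 0,"rz": 0}
  ]
}}

```text
t: 11.65
tool_pos: [538.8, 96.1, 180.0]
ee_rot: [0.707, 0.026, -0.706, 0.026]
wrist_force: [1.3, -1.4, -0.3]
width: 43.7
```

Emit:
{"fn": "send_rows", "kwargs": {
  "steps": [
    {"claw": 0,"tx": 0,"ty": -0.8,"tz": 4.8,"rx": -2.5,"ry": 0,"rz": 0},
    {"claw": 0,"tx": 0,"ty": 0,"tz": 5,"rx": 0,"ry": 0,"rz": 0},
    {"claw": 0,"tx": 0,"ty": 0,"tz": 6,"rx": 0,"ry": 0,"rz": 0},
    {"claw": 0,"tx": 0,"ty": 0,"tz": 6,"rx": 0,"ry": 0,"rz": 0},
    {"claw": 0,"tx": 0,"ty": 0,"tz": 6,"rx": 0,"ry": 0,"rz": 0}
  ]
}}

```text
t: 12.15
tool_pos: [510.4, 93.6, 180.1]
ee_rot: [0.706, 0.041, -0.706, 0.041]
wrist_force: [1.1, 0.5, -0.4]
width: 43.6
```

```bash
python3 -c "
from h import *
bendchk()
snap('scene','scene9')
a=cv2.imread('pics/scene9.png')[100:230,160:380]; cv2.imwrite('pics/s9.png',cv2.resize(a,None,fx=3.5,fy=3.5))"
```

```text
t 12.15 pos [510.4  93.6 180.1] q [ 0.494  0.321 -0.405 -0.    -0.845  1.194] F [ 1.1  0.5 -0.4] w 43.6
[[0.0, 0.117, -0.993], [0.0, -0.993, -0.117], [-1.0, -0.0, -0.0]]
loc [ -4.7 109.  180.1] yaw 89.88 radial 108.99 tang 4.96
```

View pics/s9.png

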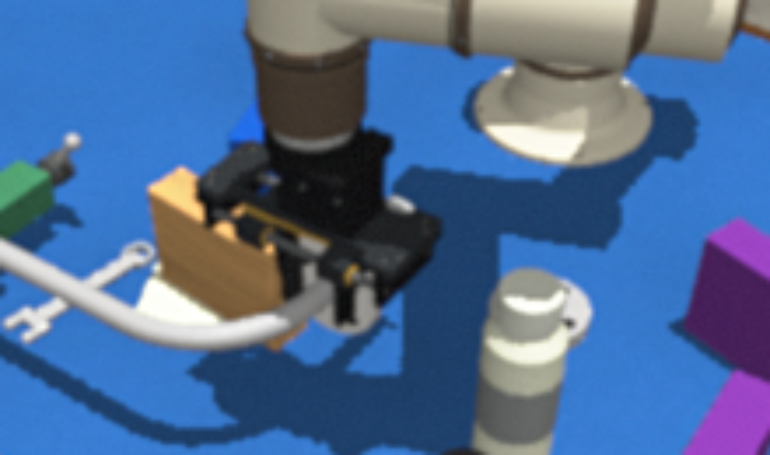

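Emit:
{"fn": "send_rows", "kwargs": {
  "steps": [
    {"claw": 0,"tx": 0,"ty": -0.2,"tz": 7,"rx": 0,"ry": 0,"rz": 0},
    {"claw": 0,"tx": 0,"ty": -0.2,"tz": 7,"rx": 0,"ry": 0,"rz": 0},
    {"claw": 0,"tx": 0,"ty": -0.2,"tz": 7,"rx": 0,"ry": 0,"rz": 0},
    {"claw": 0,"tx": 0,"ty": -0.2,"tz": 7,"rx": 0,"ry": 0,"rz": 0},
    {"claw": 0,"tx": 0,"ty": -0.2,"tz": 7,"rx": 0,"ry": 0,"rz": 0}
  ]
}}

```text
t: 12.7
tool_pos: [475.4, 90.3, 180.2]
ee_rot: [0.706, 0.042, -0.706, 0.042]
wrist_force: [2.6, -0.7, -0.4]
width: 43.4
```

Emit:
{"fn": "send_rows", "kwargs": {
  "steps": [
    {"claw": 0,"tx": 0,"ty": 0,"tz": 7,"rx": 0,"ry": 0,"rz": 0},
    {"claw": 0,"tx": 0,"ty": 0,"tz": 7,"rx": 0,"ry": 0,"rz": 0},
    {"claw": 0,"tx": 0,"ty": 0,"tz": 7,"rx": 0,"ry": 0,"rz": 0},
    {"claw": 0,"tx": 0,"ty": 0,"tz": 7,"rx": 0,"ry": 0,"rz": 0},
    {"claw": 0,"tx": 0,"ty": 0,"tz": 7,"rx": 0,"ry": 0,"rz": 0}
  ]
}}

```text
t: 13.2
tool_pos: [440.7, 86.2, 180.2]
ee_rot: [0.706, 0.042, -0.706, 0.042]
wrist_force: [1.8, -1.5, 0.9]
width: 43.5
```

```bash
python3 -c "
from h import *
bendchk()"
```

```text
t 13.2 pos [440.7  86.2 180.2] q [ 0.557  0.212 -0.565  0.    -0.793  1.131] F [ 1.8 -1.5  0.9] w 43.5
[[0.0, 0.118, -0.993], [-0.0, -0.993, -0.118], [-1.0, 0.0, -0.0]]
loc [-74.8 109.9 180.2] yaw 89.93 radial 109.84 tang 74.89
```

Emit:
{"fn": "send_rows", "kwargs": {
  "steps": [
    {"claw": 0,"tx": 0,"ty": 0,"tz": 5,"rx": 0,"ry": 0,"rz": 0},
    {"claw": 0,"tx": 0,"ty": 0,"tz": 4,"rx": 0,"ry": 0,"rz": 0},
    {"claw": 0,"tx": 0,"ty": 0,"tz": 3,"rx": 0,"ry": 0,"rz": 0},
    {"claw": 0,"tx": 0,"ty": 0,"tz": 2,"rx": 0,"ry": 0,"rz": 0},
    {"claw": 0,"tx": 0,"ty": 0,"tz": 1,"rx": 0,"ry": 0,"rz": 0}
  ]
}}

```text
t: 13.7
tool_pos: [426.3, 84.7, 180.2]
ee_rot: [0.706, 0.042, -0.706, 0.042]
wrist_force: [2.3, -0.6, 0.7]
width: 43.7
```

Emit:
{"fn": "send_rows", "kwargs": {
  "steps": [
    {"claw": 0,"tx": 0,"ty": 0,"tz": 1,"rx": 0,"ry": 0,"rz": 0},
    {"claw": 0,"tx": 0,"ty": 0,"tz": 1,"rx": 0,"ry": 0,"rz": 0}
  ]
}}

```text
t: 13.9
tool_pos: [424.6, 84.5, 180.2]
ee_rot: [0.706, 0.042, -0.706, 0.042]
wrist_force: [3.2, -1.2, 0.9]
width: 43.5
```

```bash
python3 -c "
from h import *
bendchk()"
```

```text
t 13.9 pos [424.6  84.5 180.2] q [ 0.575  0.186 -0.601  0.    -0.783  1.114] F [ 3.2 -1.2  0.9] w 43.5
[[0.0, 0.118, -0.993], [0.0, -0.993, -0.118], [-1.0, -0.0, -0.0]]
loc [-91.  110.1 180.2] yaw 89.93 radial 109.97 tang 91.17
```

Emit:
{"fn": "send_rows", "kwargs": {
  "steps": [
    {"claw": 0,"tx": 0,"ty": 0,"tz": 1,"rx": 0,"ry": 0,"rz": 0},
    {"claw": 0,"tx": 0,"ty": 0,"tz": 1,"rx": 0,"ry": 0,"rz": 0}
  ]
}}

```text
t: 14.1
tool_pos: [422.5, 84.2, 180.2]
ee_rot: [0.706, 0.042, -0.706, 0.042]
wrist_force: [1.9, -1.5, 1.6]
width: 43.6
```

Emit:
{"fn": "send_rows", "kwargs": {
  "steps": [
    {"claw": 0,"tx": 0,"ty": 0,"tz": 1,"rx": 0,"ry": 0,"rz": 0}
  ]
}}

```text
t: 14.2
tool_pos: [422.2, 84.2, 180.3]
ee_rot: [0.707, 0.042, -0.705, 0.042]
wrist_force: [8.4, -4.4, -3.4]
width: 43.6
```

```bash
python3 -c "
from h import *
bendchk()"
```

```text
t 14.2 pos [422.2  84.2 180.3] q [ 5.780e-01  1.810e-01 -6.080e-01  1.000e-03 -7.800e-01  1.111e+00] F [ 8.4 -4.4 -3.4] w 43.6
[[0.002, 0.118, -0.993], [0.001, -0.993, -0.118], [-1.0, -0.0, -0.002]]
loc [-93.4 110.1 180.3] yaw 89.97 radial 110.05 tang 93.49
```

Emit:
{"fn": "send_rows", "kwargs": {
  "steps": [
    {"claw": 0,"tx": 0,"ty": 0,"tz": 0.5,"rx": 0,"ry": 0,"rz": 0},
    {"claw": 0,"tx": 0,"ty": 0,"tz": 0,"rx": 0,"ry": 0,"rz": 0}
  ]
}}

```text
t: 14.4
tool_pos: [422.1, 84.2, 180.3]
ee_rot: [0.707, 0.042, -0.705, 0.042]
wrist_force: [8.1, -3.3, -2.6]
width: 43.7
```

```bash
python3 -c "
from h import *
bendchk()
snap('scene','scene10');snap('wrist','w10')
a=cv2.imread('pics/scene10.png')[100:230,190:410]; cv2.imwrite('pics/s10.png',cv2.resize(a,None,fx=3.5,fy=3.5))"
```

```text
t 14.4 pos [422.1  84.2 180.3] q [ 0.578  0.181 -0.608  0.002 -0.778  1.11 ] F [ 8.1 -3.3 -2.6] w 43.7
[[0.003, 0.118, -0.993], [0.001, -0.993, -0.118], [-1.0, -0.0, -0.003]]
loc [-93.5 110.1 180.3] yaw 89.97 radial 110.07 tang 93.52
```

View pics/s10.png

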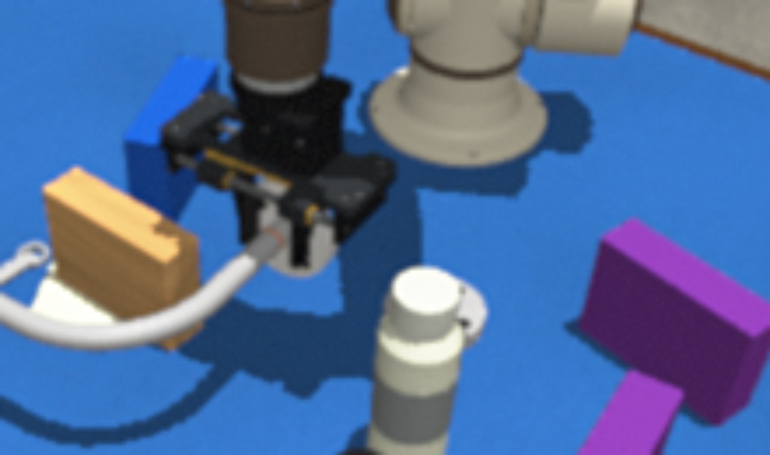

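View pics/w10.png

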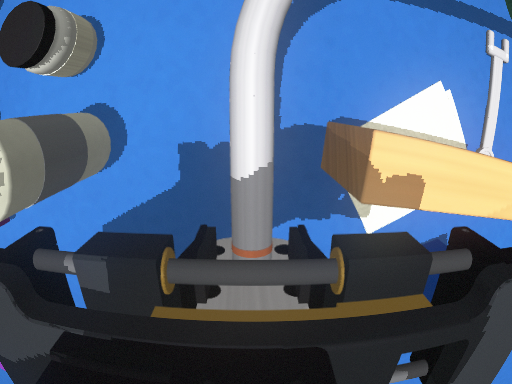

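Emit:
{"fn": "send_rows", "kwargs": {
  "steps": [
    {"claw": 0,"tx": 0,"ty": 0,"tz": -4,"rx": 0,"ry": 0,"rz": 0},
    {"claw": 0,"tx": 0,"ty": 0,"tz": -10,"rx": 0,"ry": 0,"rz": 0},
    {"claw": 0,"tx": 0,"ty": 0,"tz": -12,"rx": 0,"ry": 0,"rz": 0},
    {"claw": 0,"tx": 0,"ty": 0,"tz": -8,"rx": 0,"ry": 0,"rz": 0},
    {"claw": 0,"tx": -5,"ty": 0,"tz": 0,"rx": 0,"ry": 0,"rz": 0}
  ]
}}

```text
t: 15.0
tool_pos: [455.5, 88.1, 184.5]
ee_rot: [-0.705, -0.041, 0.706, -0.042]
wrist_force: [-1.1, -0.5, -0.7]
width: 43.5
```

Emit:
{"fn": "send_rows", "kwargs": {
  "steps": [
    {"claw": 0,"tx": -20,"ty": 0,"tz": 0,"rx": 0,"ry": 0,"rz": 0},
    {"claw": 0,"tx": -35,"ty": 0,"tz": 0,"rx": 0,"ry": 0,"rz": 0},
    {"claw": 0,"tx": -40,"ty": 0,"tz": 0,"rx": 0,"ry": 0,"rz": 0},
    {"claw": 0,"tx": -40,"ty": 0,"tz": 0,"rx": 0,"ry": 0,"rz": 0},
    {"claw": 0,"tx": -10,"ty": 30,"tz": 0,"rx": 0,"ry": 0,"rz": 0}
  ]
}}

```text
t: 15.5
tool_pos: [459.8, 59.8, 335.4]
ee_rot: [0.709, 0.044, -0.702, 0.042]
wrist_force: [-0.2, -0.1, 0.5]
width: 43.8
```

Emit:
{"fn": "send_rows", "kwargs": {
  "steps": [
    {"claw": 0,"tx": 0,"ty": 45,"tz": 0,"rx": 0,"ry": 0,"rz": 0},
    {"claw": 0,"tx": 0,"ty": 45,"tz": 0,"rx": 0,"ry": 0,"rz": 0},
    {"claw": 0,"tx": 0,"ty": 45,"tz": 0,"rx": 0,"ry": 0,"rz": 0},
    {"claw": 0,"tx": 0,"ty": 45,"tz": 0,"rx": 0,"ry": 0,"rz": 0},
    {"claw": 0,"tx": 0,"ty": 45,"tz": 0,"rx": 0,"ry": 0,"rz": 0}
  ]
}}

```text
t: 16.0
tool_pos: [484.1, -167.0, 330.5]
ee_rot: [0.706, 0.042, -0.706, 0.042]
wrist_force: [1.2, -0.2, 0.5]
width: 43.3
```

Emit:
{"fn": "send_rows", "kwargs": {
  "steps": [
    {"claw": 0,"tx": 0,"ty": 45,"tz": 0,"rx": 0,"ry": 0,"rz": 0},
    {"claw": 0,"tx": 0,"ty": 45,"tz": 0,"rx": 0,"ry": 0,"rz": 0},
    {"claw": 0,"tx": 0,"ty": 45,"tz": 0,"rx": 0,"ry": 0,"rz": 0},
    {"claw": 0,"tx": 0,"ty": 0,"tz": 0,"rx": 0,"ry": 0,"rz": 0},
    {"claw": 0,"tx": 0,"ty": 0,"tz": 0,"rx": 0,"ry": 0,"rz": 0}
  ]
}}

```text
t: 16.5
tool_pos: [499.9, -300.2, 329.5]
ee_rot: [-0.705, -0.041, 0.706, -0.04]
wrist_force: [-0.5, 0.5, 1.0]
width: 43.9
```

```bash
python3 - <<'E'
from h import *
bendchk()
for n in('scene','top'): snap(n,n+'11')
a=cv2.imread('pics/scene11.png')[110:260,170:400]; cv2.imwrite('pics/s11.png',cv2.resize(a,None,fx=3.4,fy=3.4))
a=cv2.imread('pics/top11.png')[90:300,180:440]; cv2.imwrite('pics/t11.png',cv2.resize(a,None,fx=2.8,fy=2.8))
for n in('top11','scene11'):
    z=load(n); P=cloud(z).reshape(-1,3); hs=cv2.cvtColor(z['p'],cv2.COLOR_RGB2HSV).reshape(-1,3); L=(P-[SP[0],SP[1],0])@SR()
    base=(abs(L[:,1]-110)<48)&(L[:,0]>-135)&(L[:,0]<-75)
    for a,b in((155,175),(140,155),(85,105)):
        k=base&(L[:,2]>a)&(L[:,2]<b); 
        if k.sum()>5: print(n,(a,b),k.sum(),'x',np.percentile(L[k,0],[3,50,97]).round(1),'y',L[k,1].min().round(),L[k,1].max().round())
    k=(hs[:,0]>8)&(hs[:,0]<25)&(hs[:,1]>90)&(abs(P[:,2]-112)<6)&(abs(P[:,0]-480)<60)&(abs(P[:,1]+60)<120)
    r=cv2.minAreaRect(P[k][:,:2].astype(np.float32)); print('chock',r,toL([*r[0],0]))
E
```

```text
t 16.5 pos [ 499.9 -300.2  329.5] q [-2.630e-01  2.900e-01 -3.700e-02 -1.000e-03 -1.246e+00  1.950e+00] F [-0.5  0.5  1. ] w 43.9
[[-0.002, 0.115, -0.993], [0.001, -0.993, -0.115], [-1.0, -0.001, 0.001]]
loc [ -61.9 -280.8  329.5] yaw 89.79 radial -280.99 tang 60.85
top11 (155, 175) 141 x [-119.8 -112.4 -104.4] y 74.0 147.0
top11 (140, 155) 66 x [-125.4 -118.9 -104.6] y 66.0 153.0
top11 (85, 105) 6 x [-120.3 -119.9 -119.3] y 75.0 141.0
chock ((477.70086669921875, -57.010650634765625), (43.00135040283203, 156.88218688964844), 0.6507325172424316) [-55.06353243 -36.69574191   0.        ]
scene11 (155, 175) 127 x [-119.9 -106.6 -103. ] y 75.0 146.0
scene11 (140, 155) 109 x [-116.5 -104.7 -102.2] y 67.0 155.0
scene11 (85, 105) 65 x [-107.8 -104.5 -102.1] y 69.0 150.0
chock ((478.3042297363281, -54.32048797607422), (46.41073226928711, 160.9903106689453), 0.710357129573822) [-54.14502765 -34.09624753   0.        ]
```

View pics/s11.png

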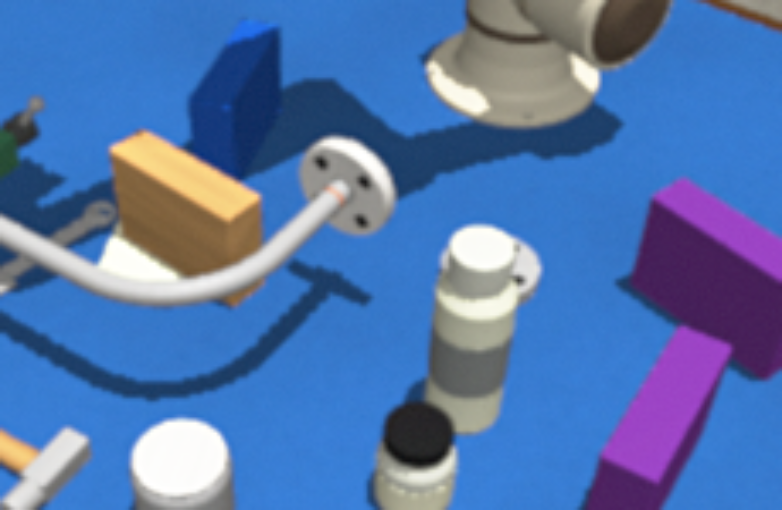

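View pics/t11.png

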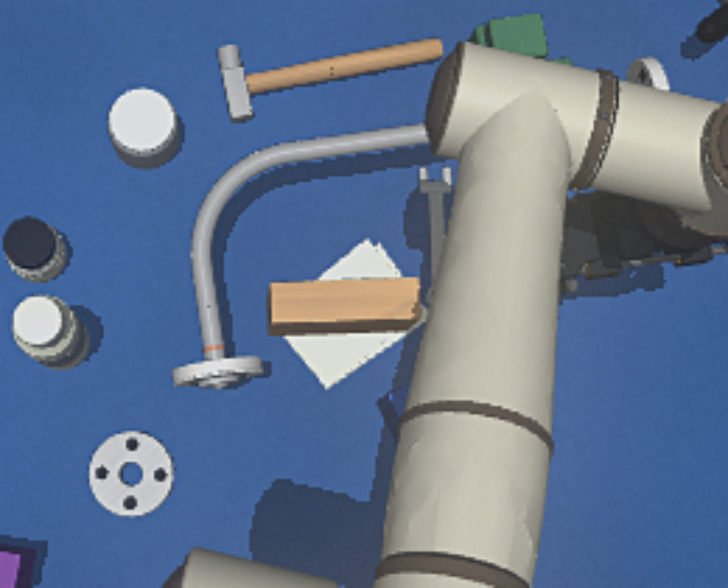

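```bash
python3 - <<'E'
from h import *
a=cv2.imread('pics/scene0.png');b=cv2.imread('pics/scene11.png')
d=cv2.absdiff(a,b).max(2); 
cv2.imwrite('pics/d.png',np.hstack([cv2.resize(b[120:270,90:260],None,fx=2.3,fy=2.3),cv2.resize(cv2.cvtColor(d,cv2.COLOR_GRAY2BGR)[120:270,90:260],None,fx=2.3,fy=2.3)]))
E
```

```text
(no output)
```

View pics/d.png

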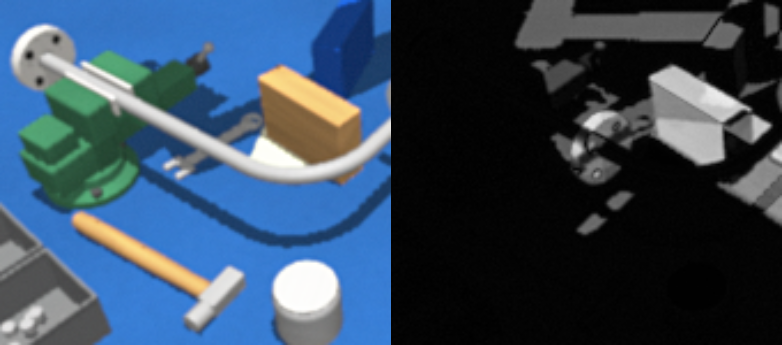

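The difference image shows changes only at the chock, the flange and shadows. The tin, jar, hammer and spanner are where they were. Handing in.

```bash
python3 -c "
from h import *
print(arm.finish_job())"
```

```text
the job is handed in; nothing more can be done
None
```

I pulled the timber chock about 158 mm out from under the free leg. It is left standing on the bench, on the paper side. I then pushed the flange from behind, fingers either side of the pipe, along the straight leg, round the bend and up against the collar. I backed off and raised the arm clear, and handed the job in at about 17 s.

**Last checks:**
- **Flange:** it spans x ≈ -120 to -104 in the spool frame, so its centre is at about -112, the seat position. Its rear face reads within 2 mm from top to bottom. The fingers met the stop with about 8 N, 1 mm before the calculated position, which is within the calibration error. They touched only its rear face.
- **Chock:** it stands upright with its near end more than 60 mm from the pipe's axis and about 20 mm clear of the flange's rim.
- **Other things:** the before-and-after picture difference around the pipe and vice shows changes only at the chock, the flange and shadows. It covered the spanner, hammer and tin; by eye, the can, jar and spare flange are where they were.
- **Robot:** it is touching nothing. No force I read was above about 10 N, but I only read it at the end of each move.

No check failed or disagreed.

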